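File the wood samples in the rack by shade

ROBOT

A 6-joint arm with a two-finger parallel gripper is mounted at the origin on the work surface. World frame = base frame: x ahead of the robot, y to its left, z up, the work surface at z = 0. Lengths are in m, angles in rad, forces in N, time in s.
With the tool pointing down it reaches from about 0.35 to 0.85 m from the base axis. Payload 8.1 kg.
Tool frame: the origin (TCP) lies at the very end of the fingers, on their centre line; the grasp point (between the pads) lies 19 mm behind it (robot.pinch_z is the z of the grasp point in the tool frame, in m); z points along the fingers, y is the direction in which the jaws open and shut (so a half turn about z gives the same grasp; the last joint's range is limited). The gripper opens to 93 mm and grips with 3 to 60 N. Pads are 15 mm wide; open, the fingers measure 128 mm over their backs; the gripper's body (75 mm by 188 mm) begins 65 mm behind the grasp point.
Start: joints at [1.057, 0.13, 1.488, -0, 1.523, -0.085], TCP at [0.249, 0.546, 0.219] pointing down, gripper open.
Joint ranges: [-2.96, 2.96], [-0.89, 2.26], [0.02, 2.5], [-1.34, 4.48], [0, 2.73], [-2.66, 2.66]. Speed limits (rad/s): [2.39, 2.39, 2.79, 3.14, 3.14, 3.14].

INTERFACE

Orientations are given as a rotation vector (axis times angle).
In Python, from plant import robot gives the robot as it stands.
- The arm moves only by the tool drive_tool, never from a script. Its argument "steps" is a list of rows, each an object of numbers: "jaw": the opening, from 0 (shut) to 1 (fully open); "tx", "ty", "tz": the shift along the tool's x, y, z scaled (see below); "turn": the turn about the tool's z scaled (see below). A call has 1 to 12 rows; each row is the pose to reach, as a shift and turn from the pose commanded when the call began, along the tool's axes at that moment, turning the shorter way round; what a row does not reach only later rows make up. The controller multiplies each number of a shift by 0.3 m and each number of a turn by 180 degrees. A row lasts 1/10 s, in which the tool goes at most 50 mm and 8.59 degrees, less where a joint would pass 70% of its speed; a pose out of reach is approached as far as the arm can. A call with a number of a shift or a turn outside -1 to 1 is refused whole. A call with a gripper value outside its range is refused whole. The fingers move at their own pace and stop on an object; "force" is the grip in N (left out, the last holds). Time passes only in rows, so rows that repeat a pose let the fingers close. It gives the time, the measured TCP pose, the force and the opening at its end, in the units of the state.
- robot.read_state(): the state, without advancing time (a new reading comes with each control period).
- robot.read_camera(name): name is "scene" or "top"; returns (picture, depth): 400x640x3 uint8, blue, green, red; 400x640 float32, m along the optical axis (not along the pixel's ray), 0 where there is no reading.
- robot.get_calibration(name): a dict with "fx", "fy", "cx", "cy" (pixels), "eye" and "attitude" of the camera in the world. Camera axes: x right, y down, z forward; pixel columns grow to the right and rows downward; lengths in m; the calibration is good to about 2 mm. A picture is of the moment at which its call begins. get_calibration takes no time and is no camera call.
- robot.close_job(): hands the job in, once; it reports no verdict.
The state is a dict: "t": time; "q": joint angles; "dq": joint speeds; "joint_torque": joint torques, N m; "tool_pos": TCP position; "orientation": TCP orientation; "force": force on the tool from outside, world axes, zero at the start; "wrist_torque": the same for the moment, N m; "opening": finger opening in m.
Only numpy, scipy, OpenCV 4.12 (cv2) and the standard library are available. Lean on these libraries where they do the work, as an engineer would, in place of code of your own. Each camera call takes 0.05 s, during which the arm holds its last target.

TASK

Stand the four wood sample boards on edge in the slotted rack, one to a slot, in order of shade from the palest next to the cream-white button to the darkest next to the black button. Each should stand upright on the slot's floor, about centred along its slot, and be let go; set the boards down rather than dropping or toppling them, and leave the tape, the sanding block and the orange-handled screwdriver where they lie.

Things in the scene. Friction and masses are not known exactly. Their poses are not given: they have to be found in the camera images.
- board_maple: Palest: cream-white maple sample board, 90 mm long (its x) x 18 mm thick (its y) x 75 mm tall (its z), about 90 g (varies), standing loose on its long edge on the bench, at any yaw; origin at the centre of its underside. All four boards have the same size and differ only in colour. Its two ends are alike.
- board_oak: Second palest: honey-yellow oak sample board, 90 mm long (its x) x 18 mm thick (its y) x 75 mm tall (its z), about 90 g (varies), standing loose on its long edge on the bench, at any yaw; origin at the centre of its underside. All four boards have the same size and differ only in colour. Its two ends are alike.
- board_mahogany: Second darkest: red-brown mahogany sample board, 90 mm long (its x) x 18 mm thick (its y) x 75 mm tall (its z), about 90 g (varies), standing loose on its long edge on the bench, at any yaw; origin at the centre of its underside. All four boards have the same size and differ only in colour. Its two ends are alike.
- board_ebony: Darkest: near-black ebony sample board, 90 mm long (its x) x 18 mm thick (its y) x 75 mm tall (its z), about 90 g (varies), standing loose on its long edge on the bench, at any yaw; origin at the centre of its underside. All four boards have the same size and differ only in colour. Its two ends are alike.
- rack: Fixed rack: grey base 110 (x) x 384 (y) x 10 mm high, origin centre of its underside. Five green round-topped dividers along x, 28 mm wide, 110 long, tops 35 mm above the bench. Between them four slots 34 mm wide, open-ended, centred at y = -93, -31, 31, 93 mm, x = 0, floor 10 mm above the bench. Boards stand in them with their length along the rack's x. Its bare ends carry the buttons.
- pale_button: Cream-white round button, 38 mm across, 8 mm high, fixed on top of one bare end of the rack's base (163 mm from the rack's middle along its y, at either end): marks the end where the palest board goes. Origin at the centre of its underside.
- dark_button: Near-black round button of the same size, fixed at the rack's other end: marks the end where the darkest board goes. Origin at the centre of its underside.
- tape: Bystander: blue roll of tape lying flat among the boards, 72 mm across, 22 mm high, loose; origin at the centre of its underside. Leave alone.
- sanding_block: Bystander: cork sanding block, 100 (its x) x 60 x 26 mm high, loose, beyond the boards; origin at the centre of its underside. Leave alone.
- screwdriver: Bystander: orange-handled screwdriver about 200 mm long (along its x), under 35 mm high, lying loose between the robot and the boards; origin under its middle. Leave alone.
Things that resemble listed ones, but are neither listed nor needed, are in the scene too. Of the things like the board_ebony, leave any that is green or turquoise; of the rest the larger one is meant.

How it is judged:
By the outcome, as a careful person would: the job done as asked, in the order asked, and still so for the second after the job is handed in, with the robot touching nothing.
It also fails if it takes over 106 s, if anything falls off the work surface, if the arm or the gripper's body presses on something with over 40 N, if the wrist force passes 120 N, or if a joint passes its speed limit or range.

## Working session

There is one attempt and no reset: what is moved stays moved. The work goes in short steps, Python scripts to look and compute and a tool call to move; the robot and the scene stay as the last step left them, time stands still between calls to the robot, and variables do not carry over. Pictures are saved under pics/ and viewed, and the job is handed in when it is done.

Besides the shell and the picture viewer there is one more tool, called after ">>>" as a command line: name --argument value ..., lists and objects as JSON in quotes. drive_tool: Moves the arm, as the interface text tells. Its arguments: {"type":"object","properties":{"steps":{"type":"array"},"force":{"type":"number"}},"required":["steps"]}

```bash
ls; mkdir -p pics; python3 - <<'E'
from plant import robot
import numpy as np,cv2
print(robot.read_state(), robot.pinch_z)
for n in("top","scene"):
    im,d=robot.read_camera(n); c=robot.get_calibration(n); print(n,c)
    cv2.imwrite(f"pics/{n}0.png",im); np.save(f"pics/{n}0_d.npy",d)
E
```

```text
pics
{'t': 0.0, 'q': array([ 1.05661824e+00,  1.31165495e-01,  1.48927051e+00, -3.42844694e-05,
        1.52298608e+00, -8.54283001e-02]), 'dq': array([ 6.93909009e-05, -8.61921783e-04,  9.59880798e-04, -3.48280830e-04,
       -6.69873394e-04, -3.63691145e-04]), 'joint_torque': array([-1.41280170e-04, -5.59837174e+01, -4.91767609e+01,  7.68450857e-02,
        3.48183629e-02, -1.50522651e-04]), 'tool_pos': array([0.24916858, 0.54519501, 0.21758968]), 'orientation': array([-6.68221160e-01, -3.06918366e+00,  2.76091031e-03]), 'force': array([ 0.2700085 , -0.25968999, -0.53866607]), 'wrist_torque': array([ 0.01722068, -0.00321008, -0.05964881]), 'opening': 0.09317037459469167} -0.0188
top {'fx': 424.23529116557285, 'fy': 424.23529116557285, 'cx': 315.72126881926556, 'cy': 197.46983060626735, 'eye': array([ 0.34699793, -0.08049258,  0.96456455]), 'attitude': array([-2.12868004,  2.07835735, -0.24287932])}
scene {'fx': 465.92133017001845, 'fy': 465.92133017001845, 'cx': 314.0790261424751, 'cy': 199.15400585715696, 'eye': array([1.12411133, 0.14566874, 0.93978024]), 'attitude': array([-1.47810183, -2.27244058,  0.70529501])}
```

View pics/top0.png

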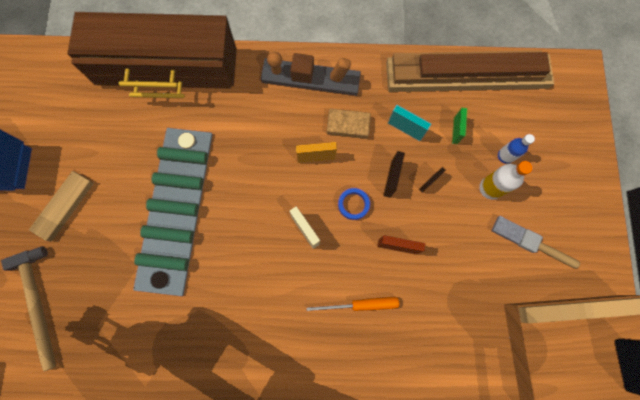

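View pics/scene0.png

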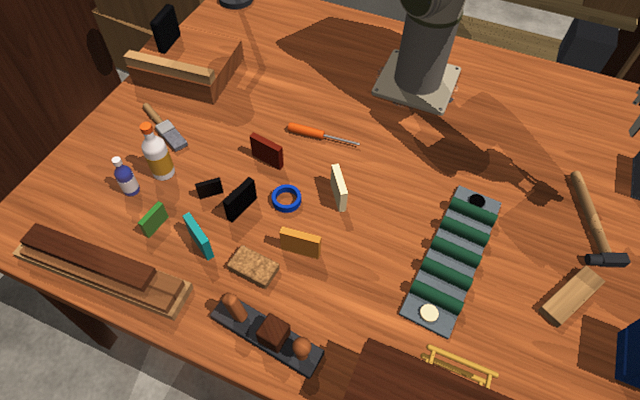

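The top view shows the rack at left, with the pale button at (187,140) and the dark one at (160,280). The boards are maple (305,227), oak (316,152), mahogany (402,244) and ebony (396,174). The small black piece at (432,180) and the turquoise and green pieces are decoys. Next I'll measure poses from the point cloud.

```bash
cat > h.py <<'E'
from plant import robot
import numpy as np,cv2
from scipy.spatial.transform import Rotation as R
def cloud(n,d):
    c=robot.get_calibration(n); v,u=np.mgrid[:400,:640]
    P=np.stack([(u-c['cx'])/c['fx']*d,(v-c['cy'])/c['fy']*d,d],-1)
    W=P@R.from_rotvec(c['attitude']).as_matrix().T+c['eye']
    W[d<=0]=np.nan; return W
def proj(n,p):
    c=robot.get_calibration(n); q=R.from_rotvec(c['attitude']).as_matrix().T@(np.array(p)-c['eye'])
    return c['fx']*q[0]/q[2]+c['cx'],c['fy']*q[1]/q[2]+c['cy']
def rect(pts):
    (c,s,a)=cv2.minAreaRect((pts[:,:2]*1000).astype(np.float32))
    if s[0]<s[1]: s=s[::-1]; a+=90
    return np.round(c,1),np.round(s,1),round((a+90)%180-90,1)
E
python3 - <<'E'
from h import *
d=np.load('pics/top0_d.npy'); W=cloud('top',d); im=cv2.imread('pics/top0.png')
print('bench z',np.nanmedian(W[330:350,230:480,2]))
for n,(u,v) in dict(maple=(305,227),oak=(316,152),mah=(402,244),eb=(396,174),small=(432,180)).items():
    w=W[v-32:v+32,u-32:u+32].reshape(-1,3); 
    tz=np.nanmax(W[v-6:v+7,u-6:u+7,2])
    m=(w[:,2]>tz-.012)
    # connected component
    mk=m.reshape(64,64).astype(np.uint8); k,l=cv2.connectedComponents(mk)
    best=np.bincount(l[26:39,26:39][mk[26:39,26:39]>0]).argmax()
    p=w[(l==best).ravel()]; print(n,'topz',round(float(tz),4),len(p),np.median(p[:,2]),rect(p))
# dividers: z>0.02 region
sub=W[125:300,130:215]; im_=im[125:300,130:215]
m=((sub[...,2]>.024)&(sub[...,2]<.05)).astype(np.uint8)
k,l,st,ce=cv2.connectedComponentsWithStats(m)
for i in range(1,k):
    if st[i,4]>80: print('div',st[i,4],ce[i]+[130,125],rect(sub[l==i]),sub[l==i][:,2].max())
m=((sub[...,2]>.005)&(sub[...,2]<.06)).astype(np.uint8)
k,l,st,ce=cv2.connectedComponentsWithStats(m); i=1+st[1:,4].argmax(); print('rack',rect(sub[l==i]))
for u,v in((187,140),(160,280)): print('button',W[v,u])
for n,(u,v) in dict(tape=(355,204),sand=(348,123),scr=(377,305),teal=(409,122)).items(): print(n,W[v,u])
E
```

```text
bench z -2.901980440084273e-05
maple topz 0.0795 361 0.07512900949205759 (array([490.4, -58.2]), array([89.9, 18.1]), 36.2)
oak topz 0.0797 354 0.0751597421734555 (array([665.8, -79.4]), array([89.9, 19.4]), -83.1)
mah topz 0.0784 389 0.0749824336923004 (array([ 458.3, -267.6]), array([89.5, 18.4]), 80.2)
eb topz 0.0789 344 0.07528813085455593 (array([ 617.1, -256.1]), array([90.3, 18.3]), -13.4)
small topz 0.0542 142 0.05030666875572931 (array([ 611.4, -346.4]), array([60.6, 11.8]), -46.8)
div 551 [180.96733212 154.42286751] (array([657.3, 231.8]), array([110.9,  28.2]), 84.2) 0.038977365433232825
div 566 [175.74911661 179.93109541] (array([595.3, 237.7]), array([111.5,  28.3]), 85.3) 0.03882352208196904
div 588 [170.65816327 206.27891156] (array([534. , 243.3]), array([110.5,  27.8]), 85.0) 0.03947151304610741
div 612 [165.32352941 233.34803922] (array([472.5, 248.8]), array([110.6,  27.3]), 84.5) 0.03954834499799409
div 638 [159.93730408 261.24137931] (array([411. , 254.4]), array([110.8,  27.4]), 85.1) 0.03966563749926577
rack (array([534.9, 243.8]), array([384.8, 112.9]), -5.4)
button [0.69549056 0.22435653 0.01946815]
button [0.37104964 0.25425135 0.01797239]
tape [ 0.55546546 -0.17359215 -0.0005624 ]
sand [ 0.74518484 -0.15394758  0.0264403 ]
scr [ 0.3291457  -0.21854219  0.02789399]
teal [ 0.73654387 -0.29044994  0.06107622]
```

```bash
cat >> h.py <<'E'
def go(x,y,z,yaw=None,n=1):
    "numbers for the move to world TCP mm x,y,z, jaw yaw deg (fraction n)"
    s=robot.read_state(); M=R.from_rotvec(s['orientation']).as_matrix()
    d=M.T@(np.array([x,y,z])/1000-s['tool_pos'])/.3
    cy=np.degrees(np.arctan2(M[1,1],M[0,1])); t=0
    if yaw is not None: t=-((yaw-cy+180)%360-180)/180
    print('t',round(s['t'],2),'pos',np.round(s['tool_pos']*1000,1),'jawyaw',round(cy,1),'tilt',round(np.degrees(np.arccos(-M[2,2])),2),'open',round(s['opening']*1000,1),'F',np.round(s['force'],1),'q6',round(s['q'][5],2))
    print('tx ty tz turn', np.round(np.r_[d,t],4))
E
python3 -c "
from h import *
go(490.4,-58.2,200,-53.8)"
```

```text
t 0.1 pos [249.2 545.2 217.7] jawyaw 65.4 tilt 0.1 open 93.2 F [ 0.6  0.7 -0.6] q6 -0.09
tx ty tz turn [-1.5677 -1.4949  0.0612  0.6624]
```

>>> drive_tool --steps '[{"tx": -0.08,"ty": -0.08,"tz": 0.0,"turn": 0.03,"jaw": 0.5},{"tx": -0.2,"ty": -0.19,"tz": 0.0,"turn": 0.07,"jaw": 0.5},{"tx": -0.31,"ty": -0.3,"tz": 0.02,"turn": 0.11,"jaw": 0.5},{"tx": -0.42,"ty": -0.4,"tz": 0.02,"turn": 0.15,"jaw": 0.5},{"tx": -0.53,"ty": -0.51,"tz": 0.03,"turn": 0.19,"jaw": 0.5},{"tx": -0.64,"ty": -0.61,"tz": 0.03,"turn": 0.23,"jaw": 0.5},{"tx": -0.75,"ty": -0.72,"tz": 0.03,"turn": 0.27,"jaw": 0.5},{"tx": -0.84,"ty": -0.8,"tz": 0.03,"turn": 0.31,"jaw": 0.5},{"tx": -0.9,"ty": -0.86,"tz": 0.03,"turn": 0.34,"jaw": 0.5},{"tx": -0.9,"ty": -0.86,"tz": 0.03,"turn": 0.36,"jaw": 0.5}]'

```text
t: 1.1
tool_pos: [0.3885, 0.196, 0.2093]
orientation: [2.217, 2.225, -0.001]
force: [-0.0, 1.0, 0.7]
opening: 0.0461
```

```bash
python3 -c "
from h import *
go(490.4,-58.2,150,-53.8)"
```

```text
t 1.1 pos [388.5 196.  209.3] jawyaw 0.2 tilt 0.06 open 46.1 F [-0.   1.   0.7] q6 0.35
tx ty tz turn [-0.8483  0.3365  0.1988  0.3001]
```

>>> drive_tool --steps '[{"tx": -0.1,"ty": 0.04,"tz": 0.02,"turn": 0.04},{"tx": -0.22,"ty": 0.09,"tz": 0.05,"turn": 0.08},{"tx": -0.34,"ty": 0.14,"tz": 0.08,"turn": 0.12},{"tx": -0.46,"ty": 0.19,"tz": 0.11,"turn": 0.16},{"tx": -0.58,"ty": 0.24,"tz": 0.14,"turn": 0.2},{"tx": -0.7,"ty": 0.28,"tz": 0.17,"turn": 0.24},{"tx": -0.8,"ty": 0.32,"tz": 0.19,"turn": 0.28},{"tx": -0.848,"ty": 0.336,"tz": 0.199,"turn": 0.3},{"tx": -0.848,"ty": 0.336,"tz": 0.199,"turn": 0.3},{"tx": -0.848,"ty": 0.336,"tz": 0.199,"turn": 0.3}]'

```text
schema error: expected keys jaw, tx, ty, tz, turn
```

```bash
python3 -c "
from h import *
go(490.4,-58.2,38,-53.8)"
```

```text
t 1.1 pos [388.5 196.  209.3] jawyaw 0.2 tilt 0.06 open 46.1 F [-0.   1.   0.7] q6 0.35
tx ty tz turn [-0.8478  0.3365  0.5721  0.3001]
```

>>> drive_tool --steps '[{"jaw": 0.5,"tx": -0.1,"ty": 0.04,"tz": 0.02,"turn": 0.04},{"jaw": 0.5,"tx": -0.22,"ty": 0.09,"tz": 0.05,"turn": 0.08},{"jaw": 0.5,"tx": -0.34,"ty": 0.14,"tz": 0.08,"turn": 0.12},{"jaw": 0.5,"tx": -0.46,"ty": 0.19,"tz": 0.11,"turn": 0.16},{"jaw": 0.5,"tx": -0.58,"ty": 0.24,"tz": 0.14,"turn": 0.2},{"jaw": 0.5,"tx": -0.7,"ty": 0.28,"tz": 0.17,"turn": 0.24},{"jaw": 0.5,"tx": -0.8,"ty": 0.32,"tz": 0.19,"turn": 0.28},{"jaw": 0.5,"tx": -0.848,"ty": 0.336,"tz": 0.199,"turn": 0.3},{"jaw": 0.5,"tx": -0.848,"ty": 0.336,"tz": 0.199,"turn": 0.3},{"jaw": 0.5,"tx": -0.848,"ty": 0.336,"tz": 0.199,"turn": 0.3}]'

```text
t: 2.1
tool_pos: [0.4909, -0.0542, 0.1495]
orientation: [-2.981, -0.988, 0.001]
force: [0.6, -0.2, 0.4]
opening: 0.0468
```

```bash
python3 -c "
from h import *
go(490.4,-58.2,38,-53.8)
im,d=robot.read_camera('scene');cv2.imwrite('pics/s1.png',im)"
```

```text
t 2.1 pos [490.9 -54.2 149.5] jawyaw -53.3 tilt 0.07 open 46.8 F [ 0.6 -0.2  0.4] q6 0.72
tx ty tz turn [-0.0089  0.0101  0.3717  0.0027]
```

View pics/s1.png

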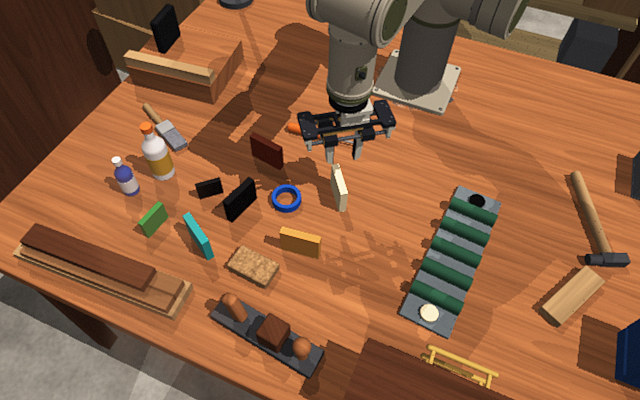

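The gripper is above the maple board with the jaws across its thickness, at about (340,160) in the scene view. I'll descend.

```bash
python3 -c "
from h import *
go(490.4,-58.2,38,-53.8)"
```

```text
t 2.15 pos [491.  -53.8 149.8] jawyaw -53.3 tilt 0.04 open 46.6 F [-0.4  0.1 -0.6] q6 0.72
tx ty tz turn [-0.0102  0.0108  0.3727  0.003 ]
```

>>> drive_tool --steps '[{"jaw": 0.5,"tx": -0.01,"ty": 0.011,"tz": 0.06,"turn": 0.003},{"jaw": 0.5,"tx": -0.01,"ty": 0.011,"tz": 0.15,"turn": 0.003},{"jaw": 0.5,"tx": -0.01,"ty": 0.011,"tz": 0.24,"turn": 0.003},{"jaw": 0.5,"tx": -0.01,"ty": 0.011,"tz": 0.32,"turn": 0.003},{"jaw": 0.5,"tx": -0.01,"ty": 0.011,"tz": 0.36,"turn": 0.003},{"jaw": 0.5,"tx": -0.01,"ty": 0.011,"tz": 0.373,"turn": 0.003},{"jaw": 0.5,"tx": -0.01,"ty": 0.011,"tz": 0.373,"turn": 0.003},{"jaw": 0.3,"tx": -0.01,"ty": 0.011,"tz": 0.373,"turn": 0.003},{"jaw": 0.1,"tx": -0.01,"ty": 0.011,"tz": 0.373,"turn": 0.003},{"jaw": 0.05,"tx": -0.01,"ty": 0.011,"tz": 0.373,"turn": 0.003},{"jaw": 0.05,"tx": -0.01,"ty": 0.011,"tz": 0.373,"turn": 0.003},{"jaw": 0.05,"tx": -0.01,"ty": 0.011,"tz": 0.373,"turn": 0.003}]' --force 25

```text
t: 3.35
tool_pos: [0.4913, -0.0591, 0.0386]
orientation: [2.987, 0.973, 0.001]
force: [-0.7, -0.2, 2.8]
opening: 0.0176
```

```bash
python3 -c "
from h import *
go(490.4,-58.2,180,-53.8)"
```

```text
t 3.35 pos [491.3 -59.1  38.6] jawyaw -53.9 tilt 0.05 open 17.6 F [-0.7 -0.2  2.8] q6 0.72
tx ty tz turn [-0.0005 -0.0039 -0.4714 -0.0006]
```

>>> drive_tool --steps '[{"jaw": 0.05,"tx": 0,"ty": 0,"tz": -0.04,"turn": 0},{"jaw": 0.05,"tx": 0,"ty": 0,"tz": -0.12,"turn": 0},{"jaw": 0.05,"tx": 0,"ty": 0,"tz": -0.22,"turn": 0},{"jaw": 0.05,"tx": 0,"ty": 0,"tz": -0.32,"turn": 0},{"jaw": 0.05,"tx": 0,"ty": 0,"tz": -0.41,"turn": 0},{"jaw": 0.05,"tx": 0,"ty": 0,"tz": -0.47,"turn": 0},{"jaw": 0.05,"tx": 0,"ty": 0,"tz": -0.47,"turn": 0},{"jaw": 0.05,"tx": 0,"ty": 0,"tz": -0.47,"turn": 0}]'

```text
t: 4.15
tool_pos: [0.4909, -0.059, 0.1791]
orientation: [2.987, 0.973, 0.001]
force: [0.1, 0.9, -1.6]
opening: 0.0178
```

```bash
python3 -c "
from h import *
go(626.3,234.75,170,-5.24)"
```

```text
t 4.15 pos [490.9 -59.  179.1] jawyaw -53.9 tilt 0.03 open 17.8 F [ 0.1  0.9 -1.6] q6 0.72
tx ty tz turn [ 0.9413 -0.5253  0.0305 -0.2704]
```

>>> drive_tool --steps '[{"jaw": 0.05,"tx": 0.05,"ty": -0.03,"tz": 0,"turn": -0.015},{"jaw": 0.05,"tx": 0.15,"ty": -0.085,"tz": 0,"turn": -0.045},{"jaw": 0.05,"tx": 0.27,"ty": -0.15,"tz": 0,"turn": -0.08},{"jaw": 0.05,"tx": 0.39,"ty": -0.22,"tz": 0.01,"turn": -0.115},{"jaw": 0.05,"tx": 0.51,"ty": -0.285,"tz": 0.01,"turn": -0.15},{"jaw": 0.05,"tx": 0.63,"ty": -0.35,"tz": 0.02,"turn": -0.185},{"jaw": 0.05,"tx": 0.75,"ty": -0.42,"tz": 0.02,"turn": -0.22},{"jaw": 0.05,"tx": 0.85,"ty": -0.475,"tz": 0.03,"turn": -0.25},{"jaw": 0.05,"tx": 0.92,"ty": -0.51,"tz": 0.03,"turn": -0.265},{"jaw": 0.05,"tx": 0.941,"ty": -0.525,"tz": 0.03,"turn": -0.27},{"jaw": 0.05,"tx": 0.941,"ty": -0.525,"tz": 0.03,"turn": -0.27},{"jaw": 0.05,"tx": 0.941,"ty": -0.525,"tz": 0.03,"turn": -0.27}]'

```text
t: 5.35
tool_pos: [0.6255, 0.2336, 0.169]
orientation: [-2.323, -2.114, 0.003]
force: [0.3, -0.0, -0.4]
opening: 0.0178
```

```bash
python3 -c "
from h import *
im,d=robot.read_camera('top');cv2.imwrite('pics/t2.png',im)
im,d=robot.read_camera('scene');cv2.imwrite('pics/s2.png',im)
go(626.3,234.75,49,-5.24)"
```

```text
t 5.45 pos [625.9 233.3 169.9] jawyaw -5.4 tilt 0.04 open 17.9 F [-0.1  0.2  0.2] q6 0.37
tx ty tz turn [ 0.005   0.001   0.4029 -0.001 ]
```

View pics/s2.png

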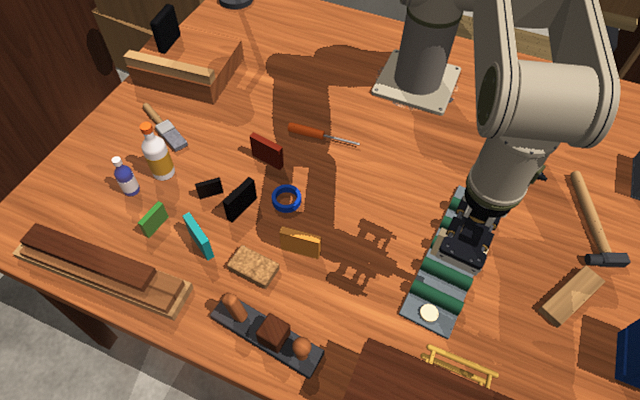

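View pics/t2.png

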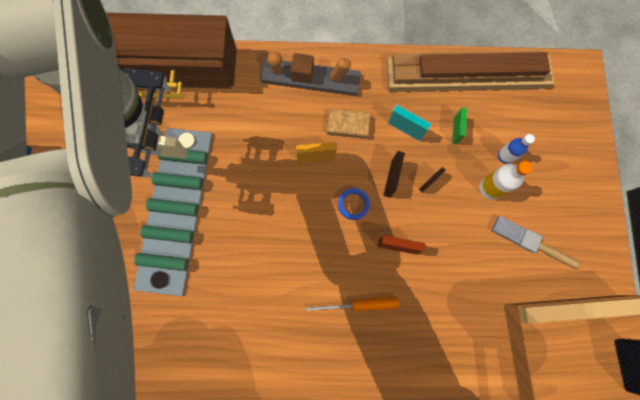

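```bash
python3 - <<'E'
from h import *
W=cloud('top',np.load('pics/top0_d.npy')); w=W.reshape(-1,3)
m=(w[:,2]>.06)&(w[:,1]>.1)&(w[:,1]<.4)&(w[:,0]>.66)
p=w[m]; print(p[:,0].min(), p[p[:,0].argsort()[:40:8]])
go(626.3,234.75,49,-5.24)
E
```

```text
0.7900782452606637 [[0.79007825 0.31876712 0.09911516]
 [0.79158282 0.27474346 0.09848609]
 [0.7918378  0.34085396 0.09463481]
 [0.7920472  0.32509563 0.09503748]
 [0.79219346 0.23826762 0.09452593]]
t 5.45 pos [625.9 233.3 169.9] jawyaw -5.4 tilt 0.04 open 17.9 F [-0.1  0.2  0.2] q6 0.37
tx ty tz turn [ 0.005   0.001   0.4029 -0.001 ]
```

The maple board hangs over slot 1, and the chest handles stay about 70 mm clear of the gripper body. Now lowering it.

>>> drive_tool --steps '[{"jaw": 0.05,"tx": 0.005,"ty": 0,"tz": 0.04,"turn": 0},{"jaw": 0.05,"tx": 0.005,"ty": 0,"tz": 0.12,"turn": 0},{"jaw": 0.05,"tx": 0.005,"ty": 0,"tz": 0.2,"turn": 0},{"jaw": 0.05,"tx": 0.005,"ty": 0,"tz": 0.28,"turn": 0},{"jaw": 0.05,"tx": 0.005,"ty": 0,"tz": 0.33,"turn": 0},{"jaw": 0.05,"tx": 0.005,"ty": 0,"tz": 0.36,"turn": 0},{"jaw": 0.05,"tx": 0.005,"ty": 0,"tz": 0.38,"turn": 0},{"jaw": 0.05,"tx": 0.005,"ty": 0,"tz": 0.39,"turn": 0},{"jaw": 0.05,"tx": 0.005,"ty": 0,"tz": 0.395,"turn": 0},{"jaw": 0.05,"tx": 0.005,"ty": 0,"tz": 0.4,"turn": 0},{"jaw": 0.05,"tx": 0.005,"ty": 0,"tz": 0.402,"turn": 0},{"jaw": 0.05,"tx": 0.005,"ty": 0,"tz": 0.402,"turn": 0}]'

```text
t: 6.65
tool_pos: [0.6266, 0.2363, 0.0499]
orientation: [2.322, 2.116, 0.001]
force: [0.4, -0.5, -1.4]
opening: 0.0182
```

```bash
python3 -c "
from h import *
im,d=robot.read_camera('scene');cv2.imwrite('pics/s3.png',cv2.resize(im[150:350,360:560],(800,600)))
go(626.3,234.75,48.6,-5.24)"
```

```text
t 6.7 pos [626.6 236.3  49.8] jawyaw -5.3 tilt 0.03 open 17.9 F [0.7 0.2 0.2] q6 0.38
tx ty tz turn [-0.0051 -0.0004  0.004  -0.0004]
```

View pics/s3.png

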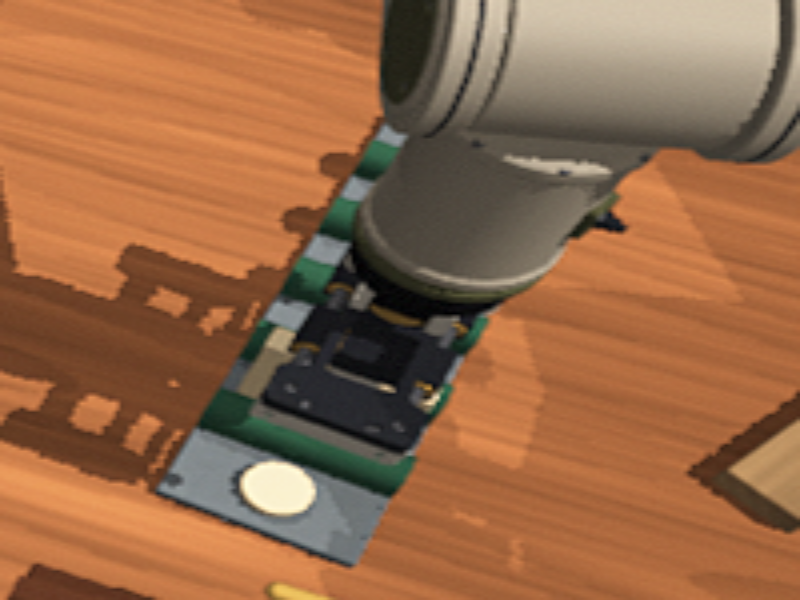

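The maple board sits between the first two dividers, next to the cream button. I'll lower it the last millimetre, release it and rise.

>>> drive_tool --steps '[{"jaw": 0.05,"tx": -0.004,"ty": 0,"tz": 0.003,"turn": 0},{"jaw": 0.05,"tx": -0.004,"ty": 0,"tz": 0.004,"turn": 0},{"jaw": 0.05,"tx": -0.004,"ty": 0,"tz": 0.005,"turn": 0},{"jaw": 0.05,"tx": -0.004,"ty": 0,"tz": 0.005,"turn": 0}]'

```text
t: 7.1
tool_pos: [0.6266, 0.2349, 0.0486]
orientation: [2.322, 2.116, 0.001]
force: [-1.7, -2.5, 4.5]
opening: 0.0178
```

```bash
python3 -c "
from h import *
go(626.3,234.75,48.6,-5.24)"
```

```text
t 7.1 pos [626.6 234.9  48.6] jawyaw -5.3 tilt 0.04 open 17.8 F [-1.7 -2.5  4.5] q6 0.37
tx ty tz turn [-0.0005 -0.0009  0.     -0.0004]
```

Contact is confirmed, with fz at 4.5 N at the expected height. Releasing now.

>>> drive_tool --steps '[{"jaw": 0.2,"tx": 0,"ty": 0,"tz": 0,"turn": 0},{"jaw": 0.3,"tx": 0,"ty": 0,"tz": 0,"turn": 0},{"jaw": 0.5,"tx": 0,"ty": 0,"tz": 0,"turn": 0},{"jaw": 0.5,"tx": 0,"ty": 0,"tz": 0,"turn": 0},{"jaw": 0.5,"tx": 0,"ty": 0,"tz": 0,"turn": 0},{"jaw": 0.5,"tx": 0,"ty": 0,"tz": -0.04,"turn": 0},{"jaw": 0.5,"tx": 0,"ty": 0,"tz": -0.14,"turn": 0},{"jaw": 0.5,"tx": 0,"ty": 0,"tz": -0.26,"turn": 0},{"jaw": 0.5,"tx": 0,"ty": 0,"tz": -0.38,"turn": 0},{"jaw": 0.5,"tx": 0,"ty": 0,"tz": -0.42,"turn": 0},{"jaw": 0.5,"tx": 0,"ty": 0,"tz": -0.42,"turn": 0},{"jaw": 0.5,"tx": 0,"ty": 0,"tz": -0.42,"turn": 0}]'

```text
t: 8.3
tool_pos: [0.6258, 0.2348, 0.1729]
orientation: [-2.322, -2.116, 0.002]
force: [-0.9, 0.2, 0.1]
opening: 0.0463
```

```bash
python3 -c "
from h import *
go(665.8,-79.4,150,6.9)"
```

```text
t 8.3 pos [625.8 234.8 172.9] jawyaw -5.3 tilt 0.06 open 46.3 F [-0.9  0.2  0.1] q6 0.37
tx ty tz turn [-1.0306  0.2298  0.0764 -0.0678]
```

>>> drive_tool --steps '[{"jaw": 0.5,"tx": -0.06,"ty": 0.01,"tz": 0,"turn": 0},{"jaw": 0.5,"tx": -0.18,"ty": 0.04,"tz": 0,"turn": -0.01},{"jaw": 0.5,"tx": -0.31,"ty": 0.07,"tz": 0.01,"turn": -0.02},{"jaw": 0.5,"tx": -0.44,"ty": 0.1,"tz": 0.02,"turn": -0.03},{"jaw": 0.5,"tx": -0.57,"ty": 0.13,"tz": 0.03,"turn": -0.04},{"jaw": 0.5,"tx": -0.7,"ty": 0.16,"tz": 0.05,"turn": -0.05},{"jaw": 0.5,"tx": -0.83,"ty": 0.19,"tz": 0.06,"turn": -0.06},{"jaw": 0.5,"tx": -0.94,"ty": 0.22,"tz": 0.07,"turn": -0.068},{"jaw": 0.5,"tx": -1.0,"ty": 0.23,"tz": 0.076,"turn": -0.068},{"jaw": 0.5,"tx": -1.0,"ty": 0.23,"tz": 0.076,"turn": -0.068},{"jaw": 0.5,"tx": -1.0,"ty": 0.23,"tz": 0.076,"turn": -0.068}]'

```text
t: 9.4
tool_pos: [0.6664, -0.0698, 0.1501]
orientation: [-2.083, -2.349, 0.001]
force: [-0.2, 0.5, -0.5]
opening: 0.0463
```

```bash
python3 - <<'E'
from h import *
im,d=robot.read_camera('top');cv2.imwrite('pics/t4.png',im); W=cloud('top',d)
w=W[125:300,120:215].reshape(-1,3); p=w[(w[:,2]>.07)&(w[:,2]<.1)]; print('maple',len(p),np.median(p[:,2]),rect(p))
go(665.8,-79.4,38,6.9)
E
```

```text
maple 414 0.08456198045811486 (array([628.3, 232.4]), array([91., 19.]), 84.9)
t 9.45 pos [666.7 -69.1 150.5] jawyaw 6.9 tilt 0.08 open 46.3 F [-0.5  0.2 -0.3] q6 -0.3
tx ty tz turn [-3.420e-02 -6.800e-03  3.749e-01  2.000e-04]
```

View pics/t4.png

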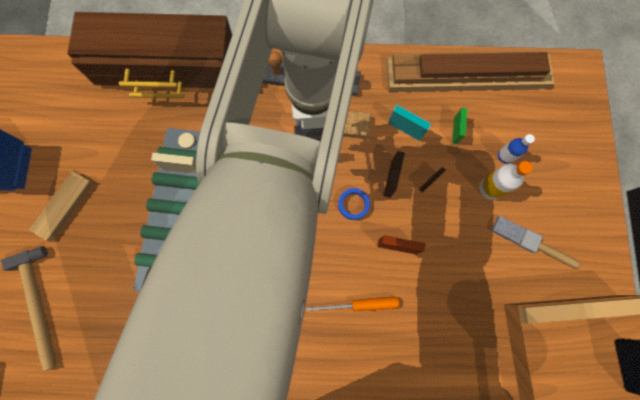

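The maple board stands in slot 1 at (173,158), upright, with its top at 84.6 mm and 2 mm off centre. Next is oak.

>>> drive_tool --steps '[{"jaw": 0.5,"tx": -0.034,"ty": -0.007,"tz": 0.04,"turn": 0},{"jaw": 0.5,"tx": -0.034,"ty": -0.007,"tz": 0.12,"turn": 0},{"jaw": 0.5,"tx": -0.034,"ty": -0.007,"tz": 0.22,"turn": 0},{"jaw": 0.5,"tx": -0.034,"ty": -0.007,"tz": 0.31,"turn": 0},{"jaw": 0.5,"tx": -0.034,"ty": -0.007,"tz": 0.36,"turn": 0},{"jaw": 0.5,"tx": -0.034,"ty": -0.007,"tz": 0.374,"turn": 0},{"jaw": 0.5,"tx": -0.034,"ty": -0.007,"tz": 0.374,"turn": 0},{"jaw": 0.3,"tx": -0.034,"ty": -0.007,"tz": 0.374,"turn": 0},{"jaw": 0.1,"tx": -0.034,"ty": -0.007,"tz": 0.374,"turn": 0},{"jaw": 0.05,"tx": -0.034,"ty": -0.007,"tz": 0.374,"turn": 0},{"jaw": 0.05,"tx": -0.034,"ty": -0.007,"tz": 0.374,"turn": 0},{"jaw": 0.05,"tx": -0.034,"ty": -0.007,"tz": 0.374,"turn": 0}]' --force 25

```text
t: 10.65
tool_pos: [0.6669, -0.0807, 0.0398]
orientation: [2.082, 2.351, 0.001]
force: [-0.2, 0.4, 3.4]
opening: 0.018
```

```bash
python3 -c "
from h import *
go(665.8,-79.4,180,6.9)"
```

```text
t 10.65 pos [666.9 -80.7  39.8] jawyaw 6.9 tilt 0.07 open 18.0 F [-0.2  0.4  3.4] q6 -0.32
tx ty tz turn [ 4.400e-03 -2.500e-03 -4.675e-01  2.000e-04]
```

>>> drive_tool --steps '[{"jaw": 0.05,"tx": 0,"ty": 0,"tz": -0.04,"turn": 0},{"jaw": 0.05,"tx": 0,"ty": 0,"tz": -0.12,"turn": 0},{"jaw": 0.05,"tx": 0,"ty": 0,"tz": -0.22,"turn": 0},{"jaw": 0.05,"tx": 0,"ty": 0,"tz": -0.32,"turn": 0},{"jaw": 0.05,"tx": 0,"ty": 0,"tz": -0.41,"turn": 0},{"jaw": 0.05,"tx": 0,"ty": 0,"tz": -0.47,"turn": 0},{"jaw": 0.05,"tx": 0,"ty": 0,"tz": -0.47,"turn": 0},{"jaw": 0.05,"tx": 0,"ty": 0,"tz": -0.47,"turn": 0}]'

```text
t: 11.45
tool_pos: [0.6664, -0.0805, 0.1801]
orientation: [2.083, 2.351, 0.0]
force: [-0.9, -0.8, -1.4]
opening: 0.0179
```

```bash
python3 -c "
from h import *
go(564.6,240,170,-5.24)"
```

```text
t 11.45 pos [666.4 -80.5 180.1] jawyaw 6.9 tilt 0.03 open 17.9 F [-0.9 -0.8 -1.4] q6 -0.32
tx ty tz turn [ 1.1016 -0.208   0.0333  0.0676]
```

>>> drive_tool --steps '[{"jaw": 0.05,"tx": 0.05,"ty": -0.01,"tz": 0,"turn": 0.005},{"jaw": 0.05,"tx": 0.15,"ty": -0.03,"tz": 0,"turn": 0.01},{"jaw": 0.05,"tx": 0.27,"ty": -0.05,"tz": 0,"turn": 0.015},{"jaw": 0.05,"tx": 0.39,"ty": -0.075,"tz": 0,"turn": 0.025},{"jaw": 0.05,"tx": 0.51,"ty": -0.1,"tz": 0,"turn": 0.035},{"jaw": 0.05,"tx": 0.63,"ty": -0.12,"tz": 0,"turn": 0.045},{"jaw": 0.05,"tx": 0.75,"ty": -0.145,"tz": 0,"turn": 0.055},{"jaw": 0.05,"tx": 0.86,"ty": -0.17,"tz": 0.01,"turn": 0.065},{"jaw": 0.05,"tx": 0.95,"ty": -0.19,"tz": 0.02,"turn": 0.068},{"jaw": 0.05,"tx": 1.0,"ty": -0.205,"tz": 0.03,"turn": 0.068},{"jaw": 0.05,"tx": 1.0,"ty": -0.208,"tz": 0.033,"turn": 0.068}]'

```text
t: 12.55
tool_pos: [0.5664, 0.211, 0.168]
orientation: [-2.318, -2.118, 0.004]
force: [0.5, -0.1, -1.0]
opening: 0.0175
```

```bash
python3 -c "
from h import *
go(564.6,240,120,-5.24)"
```

```text
t 12.55 pos [566.4 211.  168. ] jawyaw -5.2 tilt 0.18 open 17.5 F [ 0.5 -0.1 -1. ] q6 0.36
tx ty tz turn [ 0.0958 -0.0143  0.16    0.0005]
```

>>> drive_tool --steps '[{"jaw": 0.05,"tx": 0.05,"ty": -0.01,"tz": 0.03,"turn": 0},{"jaw": 0.05,"tx": 0.096,"ty": -0.014,"tz": 0.08,"turn": 0},{"jaw": 0.05,"tx": 0.096,"ty": -0.014,"tz": 0.14,"turn": 0},{"jaw": 0.05,"tx": 0.096,"ty": -0.014,"tz": 0.16,"turn": 0},{"jaw": 0.05,"tx": 0.096,"ty": -0.014,"tz": 0.16,"turn": 0},{"jaw": 0.05,"tx": 0.096,"ty": -0.014,"tz": 0.16,"turn": 0}]'

```text
t: 13.15
tool_pos: [0.5669, 0.2386, 0.122]
orientation: [-2.322, -2.116, 0.0]
force: [-0.2, 0.6, 0.3]
opening: 0.0179
```

```bash
python3 -c "
from h import *
go(564.6,240,50.5,-5.24)"
```

```text
t 13.15 pos [566.9 238.6 122. ] jawyaw -5.3 tilt 0.01 open 17.9 F [-0.2  0.6  0.3] q6 0.41
tx ty tz turn [ 0.004  -0.0082  0.2385 -0.0006]
```

>>> drive_tool --steps '[{"jaw": 0.05,"tx": 0.004,"ty": -0.008,"tz": 0.03,"turn": 0},{"jaw": 0.05,"tx": 0.004,"ty": -0.008,"tz": 0.08,"turn": 0},{"jaw": 0.05,"tx": 0.004,"ty": -0.008,"tz": 0.14,"turn": 0},{"jaw": 0.05,"tx": 0.004,"ty": -0.008,"tz": 0.18,"turn": 0},{"jaw": 0.05,"tx": 0.004,"ty": -0.008,"tz": 0.21,"turn": 0},{"jaw": 0.05,"tx": 0.004,"ty": -0.008,"tz": 0.225,"turn": 0},{"jaw": 0.05,"tx": 0.004,"ty": -0.008,"tz": 0.233,"turn": 0},{"jaw": 0.05,"tx": 0.004,"ty": -0.008,"tz": 0.235,"turn": 0},{"jaw": 0.05,"tx": 0.004,"ty": -0.008,"tz": 0.237,"turn": 0},{"jaw": 0.05,"tx": 0.004,"ty": -0.008,"tz": 0.238,"turn": 0},{"jaw": 0.05,"tx": 0.004,"ty": -0.008,"tz": 0.238,"turn": 0}]'

```text
t: 14.25
tool_pos: [0.5647, 0.2403, 0.0511]
orientation: [2.322, 2.116, 0.001]
force: [0.5, 0.2, 0.1]
opening: 0.0178
```

```bash
python3 -c "
from h import *
go(564.6,240,49.6,-5.24)"
```

```text
t 14.25 pos [564.7 240.3  51.1] jawyaw -5.3 tilt 0.04 open 17.8 F [0.5 0.2 0.1] q6 0.41
tx ty tz turn [-0.0011 -0.0003  0.005  -0.0004]
```

>>> drive_tool --steps '[{"jaw": 0.05,"tx": 0,"ty": 0,"tz": 0.002,"turn": 0},{"jaw": 0.05,"tx": 0,"ty": 0,"tz": 0.004,"turn": 0},{"jaw": 0.05,"tx": 0,"ty": 0,"tz": 0.005,"turn": 0},{"jaw": 0.05,"tx": 0,"ty": 0,"tz": 0.006,"turn": 0},{"jaw": 0.05,"tx": 0,"ty": 0,"tz": 0.006,"turn": 0}]'

```text
t: 14.75
tool_pos: [0.5647, 0.2403, 0.0497]
orientation: [2.322, 2.116, 0.001]
force: [-3.4, -0.4, 7.2]
opening: 0.018
```

```bash
python3 -c "
from h import *
go(564.6,240,49.6,-5.24)"
```

```text
t 14.75 pos [564.7 240.3  49.7] jawyaw -5.3 tilt 0.03 open 18.0 F [-3.4 -0.4  7.2] q6 0.41
tx ty tz turn [-0.0011 -0.0003  0.0005 -0.0004]
```

Oak is touching the slot floor. I'll release it and rise.

>>> drive_tool --steps '[{"jaw": 0.2,"tx": 0,"ty": 0,"tz": 0,"turn": 0},{"jaw": 0.3,"tx": 0,"ty": 0,"tz": 0,"turn": 0},{"jaw": 0.5,"tx": 0,"ty": 0,"tz": 0,"turn": 0},{"jaw": 0.5,"tx": 0,"ty": 0,"tz": 0,"turn": 0},{"jaw": 0.5,"tx": 0,"ty": 0,"tz": 0,"turn": 0},{"jaw": 0.5,"tx": 0,"ty": 0,"tz": -0.04,"turn": 0},{"jaw": 0.5,"tx": 0,"ty": 0,"tz": -0.14,"turn": 0},{"jaw": 0.5,"tx": 0,"ty": 0,"tz": -0.26,"turn": 0},{"jaw": 0.5,"tx": 0,"ty": 0,"tz": -0.38,"turn": 0},{"jaw": 0.5,"tx": 0,"ty": 0,"tz": -0.42,"turn": 0},{"jaw": 0.5,"tx": 0,"ty": 0,"tz": -0.42,"turn": 0},{"jaw": 0.5,"tx": 0,"ty": 0,"tz": -0.42,"turn": 0}]'

```text
t: 15.95
tool_pos: [0.5639, 0.2401, 0.1738]
orientation: [-2.322, -2.116, 0.002]
force: [-1.0, -0.9, -1.8]
opening: 0.0464
```

```bash
python3 -c "
from h import *
go(458.3,-267.6,150,-9.8,)"
```

```text
t 15.95 pos [563.9 240.1 173.8] jawyaw -5.3 tilt 0.06 open 46.4 F [-1.  -0.9 -1.8] q6 0.41
tx ty tz turn [-1.7175 -0.1941  0.0803  0.025 ]
```

>>> drive_tool --steps '[{"jaw": 0.5,"tx": -0.06,"ty": -0.01,"tz": 0,"turn": 0},{"jaw": 0.5,"tx": -0.18,"ty": -0.02,"tz": 0,"turn": 0},{"jaw": 0.5,"tx": -0.32,"ty": -0.035,"tz": 0,"turn": 0.005},{"jaw": 0.5,"tx": -0.46,"ty": -0.05,"tz": 0,"turn": 0.01},{"jaw": 0.5,"tx": -0.6,"ty": -0.065,"tz": 0,"turn": 0.015},{"jaw": 0.5,"tx": -0.74,"ty": -0.08,"tz": 0,"turn": 0.02},{"jaw": 0.5,"tx": -0.88,"ty": -0.1,"tz": 0.0,"turn": 0.025},{"jaw": 0.5,"tx": -0.96,"ty": -0.11,"tz": 0.0,"turn": 0.025},{"jaw": 0.5,"tx": -1.0,"ty": -0.115,"tz": 0.0,"turn": 0.025}]'

```text
t: 16.85
tool_pos: [0.5004, -0.057, 0.1724]
orientation: [-2.403, -2.019, 0.004]
force: [0.5, 0.5, -0.8]
opening: 0.0467
```

```bash
python3 -c "
from h import *
go(458.3,-267.6,150,-9.8,)"
```

```text
t 16.85 pos [500.4 -57.  172.4] jawyaw -9.9 tilt 0.23 open 46.7 F [ 0.5  0.5 -0.8] q6 -0.04
tx ty tz turn [-0.7157 -0.0167  0.0748 -0.0008]
```

>>> drive_tool --steps '[{"jaw": 0.5,"tx": -0.08,"ty": 0,"tz": 0,"turn": 0},{"jaw": 0.5,"tx": -0.2,"ty": 0,"tz": 0.01,"turn": 0},{"jaw": 0.5,"tx": -0.33,"ty": -0.01,"tz": 0.02,"turn": 0},{"jaw": 0.5,"tx": -0.46,"ty": -0.015,"tz": 0.03,"turn": 0},{"jaw": 0.5,"tx": -0.58,"ty": -0.017,"tz": 0.05,"turn": 0},{"jaw": 0.5,"tx": -0.67,"ty": -0.017,"tz": 0.06,"turn": 0},{"jaw": 0.5,"tx": -0.705,"ty": -0.017,"tz": 0.07,"turn": 0},{"jaw": 0.5,"tx": -0.705,"ty": -0.017,"tz": 0.075,"turn": 0},{"jaw": 0.5,"tx": -0.705,"ty": -0.017,"tz": 0.075,"turn": 0},{"jaw": 0.5,"tx": -0.705,"ty": -0.017,"tz": 0.075,"turn": 0}]'

```text
t: 17.85
tool_pos: [0.4616, -0.2614, 0.1521]
orientation: [-2.401, -2.025, -0.0]
force: [-0.3, -0.3, 0.1]
opening: 0.047
```

```bash
python3 - <<'E'
from h import *
im,d=robot.read_camera('top');cv2.imwrite('pics/t5.png',im); W=cloud('top',d)
sub=W[125:300,120:215]; m=((sub[...,2]>.07)&(sub[...,2]<.1)).astype(np.uint8)
k,l,st,ce=cv2.connectedComponentsWithStats(m)
for i in range(1,k):
    if st[i,4]>80: p=sub[l==i]; print(len(p),np.median(p[:,2]),rect(p))
go(458.3,-267.6,38,-9.8)
E
```

```text
412 0.0845064060719859 (array([628.3, 232.9]), array([91.5, 19.3]), 84.5)
407 0.08463943019827891 (array([566.9, 241.2]), array([89.7, 19.1]), 84.9)
t 17.9 pos [ 461.7 -261.5  152.4] jawyaw -9.7 tilt 0.02 open 46.4 F [-0.1  0.4  0.5] q6 -0.44
tx ty tz turn [-0.022  -0.0079  0.3812  0.0005]
```

View pics/t5.png

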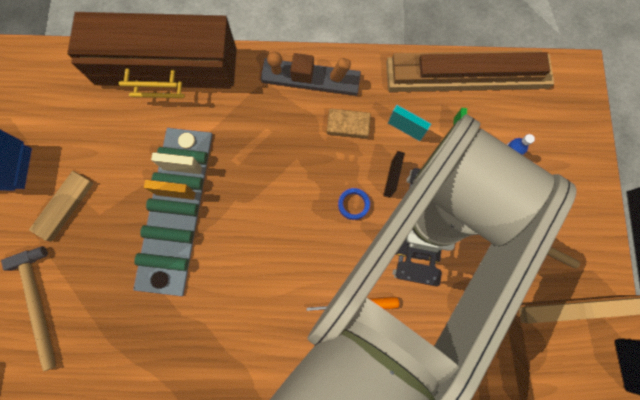

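The maple board (173,160) and oak board (167,188) stand upright in slots 1 and 2, about 2 mm off centre at most. Next is mahogany.

>>> drive_tool --steps '[{"jaw": 0.5,"tx": -0.022,"ty": -0.008,"tz": 0.04,"turn": 0},{"jaw": 0.5,"tx": -0.022,"ty": -0.008,"tz": 0.12,"turn": 0},{"jaw": 0.5,"tx": -0.022,"ty": -0.008,"tz": 0.22,"turn": 0},{"jaw": 0.5,"tx": -0.022,"ty": -0.008,"tz": 0.31,"turn": 0},{"jaw": 0.5,"tx": -0.022,"ty": -0.008,"tz": 0.36,"turn": 0},{"jaw": 0.5,"tx": -0.022,"ty": -0.008,"tz": 0.38,"turn": 0},{"jaw": 0.5,"tx": -0.022,"ty": -0.008,"tz": 0.38,"turn": 0},{"jaw": 0.3,"tx": -0.022,"ty": -0.008,"tz": 0.38,"turn": 0},{"jaw": 0.1,"tx": -0.022,"ty": -0.008,"tz": 0.38,"turn": 0},{"jaw": 0.05,"tx": -0.022,"ty": -0.008,"tz": 0.38,"turn": 0},{"jaw": 0.05,"tx": -0.022,"ty": -0.008,"tz": 0.38,"turn": 0},{"jaw": 0.05,"tx": -0.022,"ty": -0.008,"tz": 0.38,"turn": 0}]' --force 25

```text
t: 19.1
tool_pos: [0.4582, -0.2692, 0.0391]
orientation: [2.402, 2.023, 0.001]
force: [1.1, 1.1, 3.9]
opening: 0.0177
```

```bash
python3 -c "
from h import *
go(458.3,-267.6,180,-9.8)"
```

```text
t 19.1 pos [ 458.2 -269.2   39.1] jawyaw -9.8 tilt 0.07 open 17.7 F [1.1 1.1 3.9] q6 -0.46
tx ty tz turn [ 5.200e-03 -2.000e-04 -4.698e-01 -0.000e+00]
```

>>> drive_tool --steps '[{"jaw": 0.05,"tx": 0,"ty": 0,"tz": -0.04,"turn": 0},{"jaw": 0.05,"tx": 0,"ty": 0,"tz": -0.12,"turn": 0},{"jaw": 0.05,"tx": 0,"ty": 0,"tz": -0.22,"turn": 0},{"jaw": 0.05,"tx": 0,"ty": 0,"tz": -0.32,"turn": 0},{"jaw": 0.05,"tx": 0,"ty": 0,"tz": -0.41,"turn": 0},{"jaw": 0.05,"tx": 0,"ty": 0,"tz": -0.47,"turn": 0},{"jaw": 0.05,"tx": 0,"ty": 0,"tz": -0.47,"turn": 0},{"jaw": 0.05,"tx": 0,"ty": 0,"tz": -0.47,"turn": 0}]'

```text
t: 19.9
tool_pos: [0.4578, -0.2689, 0.1794]
orientation: [2.403, 2.023, 0.0]
force: [0.0, 0.7, -1.8]
opening: 0.0176
```

```bash
python3 -c "
from h import *
go(502,245.5,170,-5.24)"
```

```text
t 19.9 pos [ 457.8 -268.9  179.4] jawyaw -9.8 tilt 0.03 open 17.6 F [ 0.   0.7 -1.8] q6 -0.46
tx ty tz turn [ 1.7149 -0.1469  0.0308 -0.0254]
```

>>> drive_tool --steps '[{"jaw": 0.05,"tx": 0.05,"ty": 0,"tz": 0,"turn": 0},{"jaw": 0.05,"tx": 0.14,"ty": -0.01,"tz": 0,"turn": 0},{"jaw": 0.05,"tx": 0.25,"ty": -0.02,"tz": 0,"turn": 0},{"jaw": 0.05,"tx": 0.37,"ty": -0.03,"tz": 0,"turn": -0.005},{"jaw": 0.05,"tx": 0.49,"ty": -0.04,"tz": 0,"turn": -0.01},{"jaw": 0.05,"tx": 0.61,"ty": -0.05,"tz": 0,"turn": -0.015},{"jaw": 0.05,"tx": 0.73,"ty": -0.06,"tz": 0,"turn": -0.02},{"jaw": 0.05,"tx": 0.84,"ty": -0.07,"tz": 0,"turn": -0.025},{"jaw": 0.05,"tx": 0.93,"ty": -0.08,"tz": 0,"turn": -0.025},{"jaw": 0.05,"tx": 0.98,"ty": -0.08,"tz": 0,"turn": -0.025}]'

```text
t: 20.9
tool_pos: [0.4826, 0.028, 0.1775]
orientation: [-2.318, -2.117, 0.003]
force: [0.1, -0.0, -0.5]
opening: 0.0181
```

```bash
python3 -c "
from h import *
go(502,245.5,170,-5.24)"
```

```text
t 20.9 pos [482.6  28.  177.5] jawyaw -5.2 tilt 0.19 open 18.1 F [ 0.1 -0.  -0.5] q6 0.04
tx ty tz turn [ 7.278e-01 -1.000e-03  2.560e-02  3.000e-04]
```

>>> drive_tool --steps '[{"jaw": 0.05,"tx": 0.07,"ty": 0,"tz": 0,"turn": 0},{"jaw": 0.05,"tx": 0.18,"ty": 0,"tz": 0,"turn": 0},{"jaw": 0.05,"tx": 0.3,"ty": 0,"tz": 0,"turn": 0},{"jaw": 0.05,"tx": 0.42,"ty": 0,"tz": 0,"turn": 0},{"jaw": 0.05,"tx": 0.54,"ty": 0,"tz": 0.01,"turn": 0},{"jaw": 0.05,"tx": 0.63,"ty": 0,"tz": 0.02,"turn": 0},{"jaw": 0.05,"tx": 0.69,"ty": 0,"tz": 0.06,"turn": 0},{"jaw": 0.05,"tx": 0.715,"ty": 0,"tz": 0.12,"turn": 0},{"jaw": 0.05,"tx": 0.715,"ty": 0,"tz": 0.17,"turn": 0},{"jaw": 0.05,"tx": 0.715,"ty": 0,"tz": 0.19,"turn": 0},{"jaw": 0.05,"tx": 0.715,"ty": 0,"tz": 0.19,"turn": 0},{"jaw": 0.05,"tx": 0.715,"ty": 0,"tz": 0.19,"turn": 0}]'

```text
t: 22.1
tool_pos: [0.5041, 0.238, 0.1226]
orientation: [2.323, 2.115, -0.0]
force: [-0.3, 0.3, -1.8]
opening: 0.0181
```

```bash
python3 -c "
from h import *
go(502,245.5,50,-5.24)"
```

```text
t 22.1 pos [504.1 238.  122.6] jawyaw -5.4 tilt 0.01 open 18.1 F [-0.3  0.3 -1.8] q6 0.44
tx ty tz turn [ 0.0244 -0.0094  0.242  -0.0006]
```

>>> drive_tool --steps '[{"jaw": 0.05,"tx": 0.024,"ty": -0.009,"tz": 0.03,"turn": 0},{"jaw": 0.05,"tx": 0.024,"ty": -0.009,"tz": 0.08,"turn": 0},{"jaw": 0.05,"tx": 0.024,"ty": -0.009,"tz": 0.14,"turn": 0},{"jaw": 0.05,"tx": 0.024,"ty": -0.009,"tz": 0.18,"turn": 0},{"jaw": 0.05,"tx": 0.024,"ty": -0.009,"tz": 0.21,"turn": 0},{"jaw": 0.05,"tx": 0.024,"ty": -0.009,"tz": 0.228,"turn": 0},{"jaw": 0.05,"tx": 0.024,"ty": -0.009,"tz": 0.236,"turn": 0},{"jaw": 0.05,"tx": 0.024,"ty": -0.009,"tz": 0.24,"turn": 0},{"jaw": 0.05,"tx": 0.024,"ty": -0.009,"tz": 0.242,"turn": 0},{"jaw": 0.05,"tx": 0.024,"ty": -0.009,"tz": 0.243,"turn": 0},{"jaw": 0.05,"tx": 0.024,"ty": -0.009,"tz": 0.244,"turn": 0}]'

```text
t: 23.2
tool_pos: [0.5024, 0.246, 0.0496]
orientation: [2.322, 2.116, 0.001]
force: [-0.0, 0.8, -0.4]
opening: 0.0178
```

```bash
python3 -c "
from h import *
go(502,245.5,49,-5.24)"
```

```text
t 23.2 pos [502.4 246.   49.6] jawyaw -5.3 tilt 0.05 open 17.8 F [-0.   0.8 -0.4] q6 0.46
tx ty tz turn [-0.0018 -0.001   0.0021 -0.0004]
```

>>> drive_tool --steps '[{"jaw": 0.05,"tx": 0,"ty": 0,"tz": 0.002,"turn": 0},{"jaw": 0.05,"tx": 0,"ty": 0,"tz": 0.003,"turn": 0},{"jaw": 0.05,"tx": 0,"ty": 0,"tz": 0.004,"turn": 0},{"jaw": 0.05,"tx": 0,"ty": 0,"tz": 0.004,"turn": 0}]'

```text
t: 23.6
tool_pos: [0.5024, 0.246, 0.0491]
orientation: [2.322, 2.116, 0.001]
force: [-2.9, -1.1, 8.3]
opening: 0.0178
```

```bash
python3 -c "
from h import *
go(502,245.5,49,-5.24)"
```

```text
t 23.6 pos [502.4 246.   49.1] jawyaw -5.3 tilt 0.05 open 17.8 F [-2.9 -1.1  8.3] q6 0.46
tx ty tz turn [-0.0019 -0.0012  0.0002 -0.0004]
```

>>> drive_tool --steps '[{"jaw": 0.2,"tx": 0,"ty": 0,"tz": 0,"turn": 0},{"jaw": 0.3,"tx": 0,"ty": 0,"tz": 0,"turn": 0},{"jaw": 0.5,"tx": 0,"ty": 0,"tz": 0,"turn": 0},{"jaw": 0.5,"tx": 0,"ty": 0,"tz": 0,"turn": 0},{"jaw": 0.5,"tx": 0,"ty": 0,"tz": 0,"turn": 0},{"jaw": 0.5,"tx": 0,"ty": 0,"tz": -0.04,"turn": 0},{"jaw": 0.5,"tx": 0,"ty": 0,"tz": -0.14,"turn": 0},{"jaw": 0.5,"tx": 0,"ty": 0,"tz": -0.26,"turn": 0},{"jaw": 0.5,"tx": 0,"ty": 0,"tz": -0.38,"turn": 0},{"jaw": 0.5,"tx": 0,"ty": 0,"tz": -0.42,"turn": 0},{"jaw": 0.5,"tx": 0,"ty": 0,"tz": -0.42,"turn": 0},{"jaw": 0.5,"tx": 0,"ty": 0,"tz": -0.42,"turn": 0}]'

```text
t: 24.8
tool_pos: [0.5016, 0.2457, 0.173]
orientation: [-2.322, -2.116, 0.001]
force: [0.2, -0.1, -0.1]
opening: 0.0464
```

```bash
python3 -c "
from h import *
go(617.1,-256.1,150,76.6)"
```

```text
t 24.8 pos [501.6 245.7 173. ] jawyaw -5.3 tilt 0.06 open 46.4 F [ 0.2 -0.1 -0.1] q6 0.46
tx ty tz turn [-1.6298  0.5382  0.0769 -0.455 ]
```

>>> drive_tool --steps '[{"jaw": 0.5,"tx": -0.06,"ty": 0.01,"tz": 0,"turn": -0.02},{"jaw": 0.5,"tx": -0.18,"ty": 0.05,"tz": 0,"turn": -0.05},{"jaw": 0.5,"tx": -0.31,"ty": 0.09,"tz": 0,"turn": -0.08},{"jaw": 0.5,"tx": -0.44,"ty": 0.13,"tz": 0,"turn": -0.11},{"jaw": 0.5,"tx": -0.57,"ty": 0.17,"tz": 0,"turn": -0.14},{"jaw": 0.5,"tx": -0.7,"ty": 0.21,"tz": 0,"turn": -0.17},{"jaw": 0.5,"tx": -0.82,"ty": 0.25,"tz": 0.0,"turn": -0.2},{"jaw": 0.5,"tx": -0.92,"ty": 0.29,"tz": 0.0,"turn": -0.23},{"jaw": 0.5,"tx": -0.96,"ty": 0.31,"tz": 0.0,"turn": -0.25}]'

```text
t: 25.7
tool_pos: [0.5667, -0.0523, 0.171]
orientation: [-1.332, -2.841, 0.003]
force: [0.2, 0.9, 0.0]
opening: 0.0466
```

```bash
python3 -c "
from h import *
go(617.1,-256.1,150,76.6)"
```

```text
t 25.7 pos [566.7 -52.3 171. ] jawyaw 39.8 tilt 0.24 open 46.6 F [0.2 0.9 0. ] q6 -0.88
tx ty tz turn [-0.6298 -0.3052  0.0691 -0.2047]
```

>>> drive_tool --steps '[{"jaw": 0.5,"tx": -0.06,"ty": -0.03,"tz": 0,"turn": -0.02},{"jaw": 0.5,"tx": -0.16,"ty": -0.08,"tz": 0,"turn": -0.05},{"jaw": 0.5,"tx": -0.27,"ty": -0.13,"tz": 0.01,"turn": -0.08},{"jaw": 0.5,"tx": -0.38,"ty": -0.18,"tz": 0.02,"turn": -0.11},{"jaw": 0.5,"tx": -0.49,"ty": -0.23,"tz": 0.03,"turn": -0.14},{"jaw": 0.5,"tx": -0.57,"ty": -0.27,"tz": 0.05,"turn": -0.17},{"jaw": 0.5,"tx": -0.61,"ty": -0.295,"tz": 0.07,"turn": -0.195},{"jaw": 0.5,"tx": -0.62,"ty": -0.3,"tz": 0.07,"turn": -0.203},{"jaw": 0.5,"tx": -0.62,"ty": -0.3,"tz": 0.07,"turn": -0.203},{"jaw": 0.5,"tx": -0.62,"ty": -0.3,"tz": 0.07,"turn": -0.203}]'

```text
t: 26.7
tool_pos: [0.6172, -0.249, 0.1522]
orientation: [-0.378, -3.117, -0.001]
force: [-0.0, -0.2, 0.7]
opening: 0.0463
```

```bash
python3 - <<'E'
from h import *
im,d=robot.read_camera('scene');cv2.imwrite('pics/s6.png',im)
im,d=robot.read_camera('top');W=cloud('top',d)
sub=W[125:300,120:215]; m=((sub[...,2]>.07)&(sub[...,2]<.1)).astype(np.uint8)
k,l,st,ce=cv2.connectedComponentsWithStats(m)
for i in range(1,k):
    if st[i,4]>80: p=sub[l==i]; print(len(p),np.median(p[:,2]),rect(p))
go(617.1,-256.1,38,76.6)
E
```

```text
411 0.08450700932486299 (array([628. , 232.2]), array([91.1, 18.7]), 84.4)
408 0.08482326852808797 (array([566.9, 241.1]), array([89.9, 18.8]), 84.5)
409 0.084617547143781 (array([504.5, 246.2]), array([90.7, 18.3]), 84.4)
t 26.8 pos [ 617.6 -249.   153.1] jawyaw 76.2 tilt 0.01 open 46.6 F [0.4 0.  0.2] q6 -1.79
tx ty tz turn [-0.0039 -0.0234  0.3837 -0.0021]
```

View pics/s6.png

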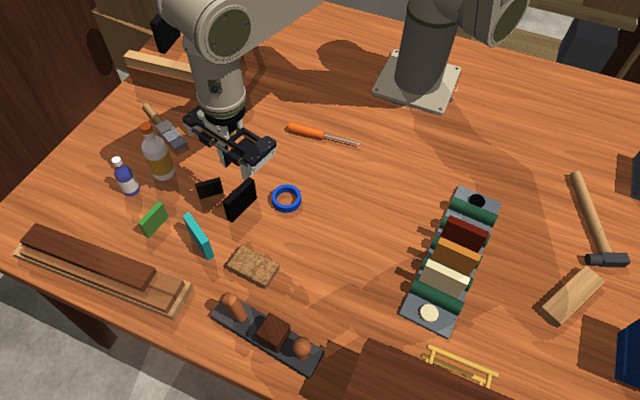

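Three boards stand upright in their slots. The large ebony board is at (240,198) and the gripper is above it, with the small black decoy clear of the fingers by about 25 mm.

>>> drive_tool --steps '[{"jaw": 0.5,"tx": -0.004,"ty": -0.023,"tz": 0.04,"turn": -0.002},{"jaw": 0.5,"tx": -0.004,"ty": -0.023,"tz": 0.12,"turn": -0.002},{"jaw": 0.5,"tx": -0.004,"ty": -0.023,"tz": 0.22,"turn": -0.002},{"jaw": 0.5,"tx": -0.004,"ty": -0.023,"tz": 0.31,"turn": -0.002},{"jaw": 0.5,"tx": -0.004,"ty": -0.023,"tz": 0.36,"turn": -0.002},{"jaw": 0.5,"tx": -0.004,"ty": -0.023,"tz": 0.38,"turn": -0.002},{"jaw": 0.5,"tx": -0.004,"ty": -0.023,"tz": 0.38,"turn": -0.002},{"jaw": 0.3,"tx": -0.004,"ty": -0.023,"tz": 0.38,"turn": -0.002},{"jaw": 0.1,"tx": -0.004,"ty": -0.023,"tz": 0.38,"turn": -0.002},{"jaw": 0.05,"tx": -0.004,"ty": -0.023,"tz": 0.38,"turn": -0.002},{"jaw": 0.05,"tx": -0.004,"ty": -0.023,"tz": 0.38,"turn": -0.002},{"jaw": 0.05,"tx": -0.004,"ty": -0.023,"tz": 0.38,"turn": -0.002}]' --force 25

```text
t: 28.0
tool_pos: [0.6175, -0.2573, 0.0398]
orientation: [0.367, 3.119, -0.001]
force: [0.2, -0.2, 3.2]
opening: 0.0179
```

```bash
python3 -c "
from h import *
go(617.1,-256.1,180,76.6)"
```

```text
t 28.0 pos [ 617.5 -257.3   39.8] jawyaw 76.6 tilt 0.07 open 17.9 F [ 0.2 -0.2  3.2] q6 -1.81
tx ty tz turn [ 0.0018  0.0035 -0.4673 -0.    ]
```

>>> drive_tool --steps '[{"jaw": 0.05,"tx": 0,"ty": 0,"tz": -0.04,"turn": 0},{"jaw": 0.05,"tx": 0,"ty": 0,"tz": -0.12,"turn": 0},{"jaw": 0.05,"tx": 0,"ty": 0,"tz": -0.22,"turn": 0},{"jaw": 0.05,"tx": 0,"ty": 0,"tz": -0.32,"turn": 0},{"jaw": 0.05,"tx": 0,"ty": 0,"tz": -0.41,"turn": 0},{"jaw": 0.05,"tx": 0,"ty": 0,"tz": -0.47,"turn": 0},{"jaw": 0.05,"tx": 0,"ty": 0,"tz": -0.47,"turn": 0},{"jaw": 0.05,"tx": 0,"ty": 0,"tz": -0.47,"turn": 0}]'

```text
t: 28.8
tool_pos: [0.6171, -0.2571, 0.1801]
orientation: [0.367, 3.12, -0.0]
force: [-0.1, 0.3, -0.9]
opening: 0.0178
```

```bash
python3 -c "
from h import *
go(440.5,251,180,-5.24)"
```

```text
t 28.8 pos [ 617.1 -257.1  180.1] jawyaw 76.6 tilt 0.03 open 17.8 F [-0.1  0.3 -0.9] q6 -1.81
tx ty tz turn [ 9.6530e-01  1.5111e+00 -5.0000e-04  4.5460e-01]
```

>>> drive_tool --steps '[{"jaw": 0.05,"tx": 0.03,"ty": 0.04,"tz": 0,"turn": 0.01},{"jaw": 0.05,"tx": 0.08,"ty": 0.13,"tz": 0,"turn": 0.035},{"jaw": 0.05,"tx": 0.145,"ty": 0.23,"tz": 0,"turn": 0.065},{"jaw": 0.05,"tx": 0.21,"ty": 0.33,"tz": 0,"turn": 0.095},{"jaw": 0.05,"tx": 0.275,"ty": 0.43,"tz": 0,"turn": 0.125},{"jaw": 0.05,"tx": 0.34,"ty": 0.53,"tz": 0,"turn": 0.155},{"jaw": 0.05,"tx": 0.405,"ty": 0.63,"tz": 0,"turn": 0.185},{"jaw": 0.05,"tx": 0.47,"ty": 0.73,"tz": 0,"turn": 0.215},{"jaw": 0.05,"tx": 0.53,"ty": 0.82,"tz": 0,"turn": 0.245},{"jaw": 0.05,"tx": 0.57,"ty": 0.89,"tz": 0,"turn": 0.27},{"jaw": 0.05,"tx": 0.59,"ty": 0.93,"tz": 0,"turn": 0.285}]'

```text
t: 29.9
tool_pos: [0.5075, 0.0572, 0.1778]
orientation: [-1.682, -2.65, 0.002]
force: [0.6, 0.3, -1.3]
opening: 0.0177
```

```bash
python3 -c "
from h import *
go(440.5,251,180,-5.24)"
```

```text
t 29.9 pos [507.5  57.2 177.8] jawyaw 25.2 tilt 0.2 open 17.7 F [ 0.6  0.3 -1.3] q6 -0.43
tx ty tz turn [ 0.6797  0.0729 -0.0062  0.1691]
```

>>> drive_tool --steps '[{"jaw": 0.05,"tx": 0.06,"ty": 0.01,"tz": 0,"turn": 0.02},{"jaw": 0.05,"tx": 0.15,"ty": 0.02,"tz": 0,"turn": 0.04},{"jaw": 0.05,"tx": 0.26,"ty": 0.03,"tz": 0,"turn": 0.065},{"jaw": 0.05,"tx": 0.37,"ty": 0.04,"tz": 0,"turn": 0.09},{"jaw": 0.05,"tx": 0.48,"ty": 0.05,"tz": 0,"turn": 0.115},{"jaw": 0.05,"tx": 0.57,"ty": 0.06,"tz": 0,"turn": 0.14},{"jaw": 0.05,"tx": 0.64,"ty": 0.07,"tz": 0,"turn": 0.16},{"jaw": 0.05,"tx": 0.67,"ty": 0.073,"tz": 0.02,"turn": 0.168},{"jaw": 0.05,"tx": 0.67,"ty": 0.073,"tz": 0.06,"turn": 0.169},{"jaw": 0.05,"tx": 0.67,"ty": 0.073,"tz": 0.1,"turn": 0.169},{"jaw": 0.05,"tx": 0.67,"ty": 0.073,"tz": 0.12,"turn": 0.169},{"jaw": 0.05,"tx": 0.67,"ty": 0.073,"tz": 0.12,"turn": 0.169}]'

```text
t: 31.1
tool_pos: [0.4425, 0.2452, 0.1417]
orientation: [-2.318, -2.118, 0.005]
force: [0.3, 0.8, -1.3]
opening: 0.018
```

```bash
python3 -c "
from h import *
go(440.5,251,50.5,-5.24)"
```

```text
t 31.1 pos [442.5 245.2 141.7] jawyaw -5.2 tilt 0.21 open 18.0 F [ 0.3  0.8 -1.3] q6 0.49
tx ty tz turn [ 0.0193 -0.0074  0.3041  0.0004]
```

>>> drive_tool --steps '[{"jaw": 0.05,"tx": 0.019,"ty": -0.007,"tz": 0.03,"turn": 0},{"jaw": 0.05,"tx": 0.019,"ty": -0.007,"tz": 0.08,"turn": 0},{"jaw": 0.05,"tx": 0.019,"ty": -0.007,"tz": 0.14,"turn": 0},{"jaw": 0.05,"tx": 0.019,"ty": -0.007,"tz": 0.2,"turn": 0},{"jaw": 0.05,"tx": 0.019,"ty": -0.007,"tz": 0.25,"turn": 0},{"jaw": 0.05,"tx": 0.019,"ty": -0.007,"tz": 0.28,"turn": 0},{"jaw": 0.05,"tx": 0.019,"ty": -0.007,"tz": 0.295,"turn": 0},{"jaw": 0.05,"tx": 0.019,"ty": -0.007,"tz": 0.298,"turn": 0},{"jaw": 0.05,"tx": 0.019,"ty": -0.007,"tz": 0.3,"turn": 0},{"jaw": 0.05,"tx": 0.019,"ty": -0.007,"tz": 0.3,"turn": 0},{"jaw": 0.05,"tx": 0.019,"ty": -0.007,"tz": 0.3,"turn": 0}]'

```text
t: 32.2
tool_pos: [0.4424, 0.2525, 0.0546]
orientation: [2.318, 2.12, 0.002]
force: [0.6, 0.2, -1.0]
opening: 0.0178
```

```bash
python3 -c "
from h import *
go(440.5,251,49.6,-5.24)"
```

```text
t 32.2 pos [442.4 252.5  54.6] jawyaw -5.1 tilt 0.07 open 17.8 F [ 0.6  0.2 -1. ] q6 0.51
tx ty tz turn [-0.0056 -0.0059  0.0168  0.0006]
```

>>> drive_tool --steps '[{"jaw": 0.05,"tx": -0.004,"ty": -0.005,"tz": 0.004,"turn": 0},{"jaw": 0.05,"tx": -0.004,"ty": -0.005,"tz": 0.008,"turn": 0},{"jaw": 0.05,"tx": -0.004,"ty": -0.005,"tz": 0.012,"turn": 0},{"jaw": 0.05,"tx": -0.004,"ty": -0.005,"tz": 0.014,"turn": 0},{"jaw": 0.05,"tx": -0.004,"ty": -0.005,"tz": 0.016,"turn": 0},{"jaw": 0.05,"tx": -0.004,"ty": -0.005,"tz": 0.017,"turn": 0},{"jaw": 0.05,"tx": -0.004,"ty": -0.005,"tz": 0.018,"turn": 0},{"jaw": 0.05,"tx": -0.004,"ty": -0.005,"tz": 0.018,"turn": 0}]'

```text
t: 33.0
tool_pos: [0.4404, 0.2513, 0.0497]
orientation: [2.318, 2.12, -0.0]
force: [-5.4, -2.6, 11.7]
opening: 0.0177
```

```bash
python3 -c "
from h import *
go(440.5,251,49.6,-5.24)"
```

```text
t 33.0 pos [440.4 251.3  49.7] jawyaw -5.1 tilt 0.01 open 17.7 F [-5.4 -2.6 11.7] q6 0.51
tx ty tz turn [-0.0009  0.0004  0.0005  0.0007]
```

>>> drive_tool --steps '[{"jaw": 0.05,"tx": 0,"ty": 0,"tz": -0.001,"turn": 0},{"jaw": 0.2,"tx": 0,"ty": 0,"tz": -0.001,"turn": 0},{"jaw": 0.3,"tx": 0,"ty": 0,"tz": -0.001,"turn": 0},{"jaw": 0.5,"tx": 0,"ty": 0,"tz": 0,"turn": 0},{"jaw": 0.5,"tx": 0,"ty": 0,"tz": 0,"turn": 0},{"jaw": 0.5,"tx": 0,"ty": 0,"tz": -0.04,"turn": 0},{"jaw": 0.5,"tx": 0,"ty": 0,"tz": -0.14,"turn": 0},{"jaw": 0.5,"tx": 0,"ty": 0,"tz": -0.26,"turn": 0},{"jaw": 0.5,"tx": 0,"ty": 0,"tz": -0.38,"turn": 0},{"jaw": 0.5,"tx": 0,"ty": 0,"tz": -0.46,"turn": 0},{"jaw": 0.5,"tx": 0,"ty": 0,"tz": -0.48,"turn": 0},{"jaw": 0.5,"tx": 0,"ty": 0,"tz": -0.48,"turn": 0}]'

```text
t: 34.2
tool_pos: [0.441, 0.2515, 0.1938]
orientation: [2.318, 2.119, 0.004]
force: [0.3, -0.4, -0.5]
opening: 0.0462
```

>>> drive_tool --steps '[{"jaw": 0.5,"tx": -0.06,"ty": 0,"tz": 0,"turn": 0},{"jaw": 0.5,"tx": -0.18,"ty": 0,"tz": 0,"turn": 0},{"jaw": 0.5,"tx": -0.3,"ty": 0,"tz": 0,"turn": 0},{"jaw": 0.5,"tx": -0.42,"ty": 0,"tz": 0,"turn": 0},{"jaw": 0.5,"tx": -0.54,"ty": 0,"tz": 0,"turn": 0},{"jaw": 0.5,"tx": -0.66,"ty": 0,"tz": 0,"turn": 0},{"jaw": 0.5,"tx": -0.78,"ty": 0,"tz": 0,"turn": 0},{"jaw": 0.5,"tx": -0.85,"ty": 0,"tz": 0,"turn": 0},{"jaw": 0.5,"tx": -0.85,"ty": 0,"tz": 0,"turn": 0},{"jaw": 0.5,"tx": -0.85,"ty": 0,"tz": 0,"turn": 0}]'

```text
t: 35.2
tool_pos: [0.4167, -0.0026, 0.191]
orientation: [-2.319, -2.117, 0.002]
force: [0.0, 0.6, -0.1]
opening: 0.0466
```

```bash
python3 - <<'E'
from h import *
im,d=robot.read_camera('scene');cv2.imwrite('pics/s9.png',im)
im,d=robot.read_camera('top');cv2.imwrite('pics/t9.png',im);W=cloud('top',d)
sub=W[125:300,110:215]; m=((sub[...,2]>.07)&(sub[...,2]<.1)).astype(np.uint8)
k,l,st,ce=cv2.connectedComponentsWithStats(m)
for i in range(1,k):
    if st[i,4]>80: p=sub[l==i]; print(len(p),np.median(p[:,2]),rect(p))
go(440.5,251,50.5,-5.24)
E
```

```text
119 0.08517096013224079 (array([630.9, 259.9]), array([35.6, 19. ]), 84.5)
t 35.3 pos [417.1  -1.8 191.6] jawyaw -5.1 tilt 0.1 open 46.4 F [-0.1 -0.2  0.3] q6 -0.04
tx ty tz turn [8.461e-01 3.700e-03 4.708e-01 8.000e-04]
```

View pics/s9.png

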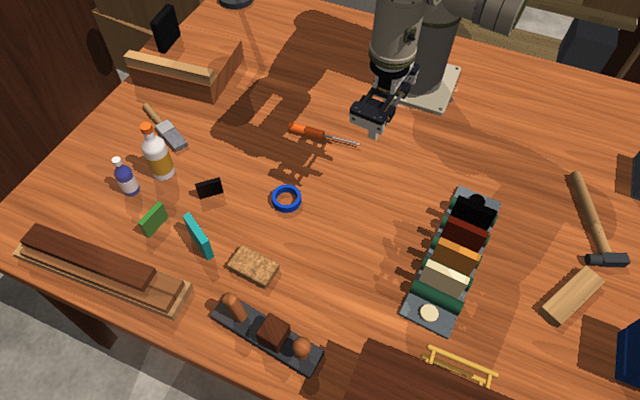

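View pics/t9.png

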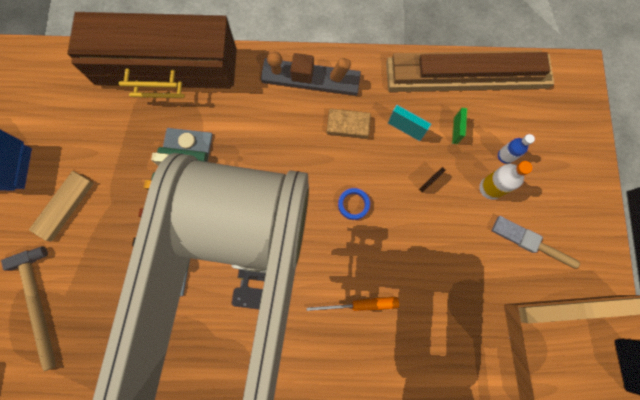

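The scene view shows all four boards standing, running from pale at (445,277) to black at (474,208). The arm hides the rack from the top camera, so I'll move it aside for a final check.

>>> drive_tool --steps '[{"jaw": 0.5,"tx": -0.06,"ty": 0,"tz": 0,"turn": 0},{"jaw": 0.5,"tx": -0.18,"ty": 0,"tz": 0,"turn": 0},{"jaw": 0.5,"tx": -0.3,"ty": 0.02,"tz": 0,"turn": 0},{"jaw": 0.5,"tx": -0.42,"ty": 0.04,"tz": 0,"turn": 0},{"jaw": 0.5,"tx": -0.54,"ty": 0.06,"tz": 0,"turn": 0},{"jaw": 0.5,"tx": -0.66,"ty": 0.08,"tz": 0,"turn": 0},{"jaw": 0.5,"tx": -0.74,"ty": 0.1,"tz": 0,"turn": 0},{"jaw": 0.5,"tx": -0.8,"ty": 0.1,"tz": 0,"turn": 0},{"jaw": 0.5,"tx": -0.8,"ty": 0.1,"tz": 0,"turn": 0},{"jaw": 0.5,"tx": -0.8,"ty": 0.1,"tz": 0,"turn": 0}]'

```text
t: 36.3
tool_pos: [0.4262, -0.2434, 0.192]
orientation: [-2.317, -2.12, -0.0]
force: [0.4, 0.5, -0.2]
opening: 0.0465
```

```bash
python3 - <<'E'
from h import *
im,d=robot.read_camera('top');cv2.imwrite('pics/t10.png',im);W=cloud('top',d)
sub=W[125:300,110:215]; m=((sub[...,2]>.07)&(sub[...,2]<.1)).astype(np.uint8)
k,l,st,ce=cv2.connectedComponentsWithStats(m)
for i in range(1,k):
    if st[i,4]>80: p=sub[l==i]; print(len(p),np.median(p[:,2]),p[:,2].std(),rect(p))
go(440.5,251,50.5,-5.24)
E
```

```text
405 0.08437267554432115 0.003789411270036083 (array([628.6, 232.3]), array([90.5, 19.2]), 84.2)
408 0.08460286827896502 0.0036757922791564616 (array([567. , 241.2]), array([90.9, 18.9]), 84.6)
409 0.08450109712765863 0.0033476059122003235 (array([504.5, 246.1]), array([90.5, 18.2]), 84.7)
410 0.08479496469775005 0.0029305765267435297 (array([442.8, 252.2]), array([91.4, 18.2]), 84.7)
t 36.35 pos [ 426.2 -243.1  192.2] jawyaw -5.1 tilt 0.06 open 46.7 F [ 0.4 -0.5 -0.4] q6 -0.53
tx ty tz turn [ 1.6445e+00 -9.7700e-02  4.7360e-01  1.0000e-03]
```

View pics/t10.png

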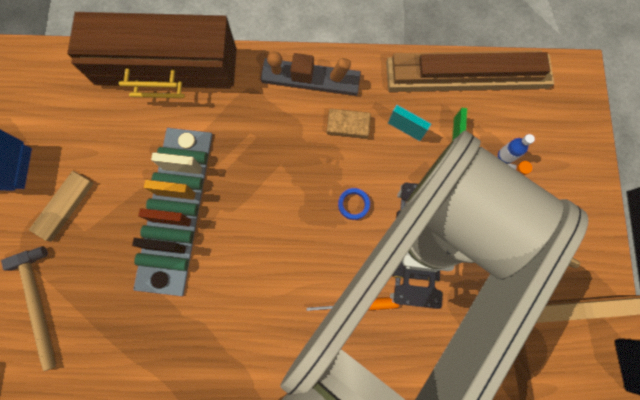

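All four boards stand in order down the rack at about (173,160), (167,188), (162,216) and (157,245), upright and within about 3 mm of their slot centres. The tape, sanding block and screwdriver look unmoved, so I'm handing in.

```bash
python3 -c "
from plant import robot
print(robot.close_job())"
```

```text
the job is handed in; nothing more can be done
None
```

All four boards are in the rack, in order from the cream button: maple, oak, mahogany, ebony. I lowered each one until the wrist felt the slot floor (4.5–11.7 N), then let go. I handed in at about 36 s with the gripper well away from everything.

- **Placement:** The last top-camera check put every board's top at 84–85 mm, as expected for standing on the 10 mm floor. They lie along their slots and are within about 3 mm of the slot centres, which leaves 5 mm or more of side clearance.
- **Bystanders:** The tape, sanding block and screwdriver look unmoved in the pictures. I did not re-measure them.
- **Small disagreement:** The boards measured about 1–2.5 mm further from the robot (in x) than the slot centres. Camera calibration is only good to about 2 mm, so I left them. No checks failed.

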